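# Flip open the power box cover and switch it on

## Task

Switch on the weatherproof power box that stands on the ledge: with your fingertips push the front lip of its hinged cover up and over past upright, so that the cover leans back on its stop and stays open by itself, then press the raised half of the rocker switch inside fully down. Only push and press: do not pinch the cover, do not lift or shove the box, and leave the tools, tile, tray, tub and lamp around it where they are.

Things in the scene. Friction and masses are not known exactly. Their poses are not given: they have to be found in the camera images.
- power_box: grey plastic box, loose on four rubber feet, 2.2 kg: 250 mm wide (its y), 150 deep (its x), rim 92 high, 100 with the cover shut. Origin: centre of its underside; x points from front (lip) to back (hinge), z up. Under the cover a deck 66 mm above the ledge carries two round sockets at y = -78 and -18 mm and a white rocker switch at x -8, y +68 mm. A round inlet sticks out 23 mm at its -y side
- cover (a joint): angle of the cover, rad: 0 shut, grows as its front edge swings up and back, 2.0 on its stop (25 degrees past upright). The cover is 258 mm wide, 154 mm from hinge to front, a 4 mm plate with a 10 mm skirt, about 0.25 kg. It turns freely: let go below about 1.5 rad it falls shut, above about 1.65 it falls open onto the stop
- cover_hinge (a point): middle of the cover's hinge axis: on the back rim of the box, 75 mm behind the box's centre, 94 mm above the ledge
- lip_edge (a point): middle of the lower front edge of the cover's lip, 178 mm from the hinge axis. The lip is a 4 mm thick, 80 mm wide tab that projects 24 mm forward from the middle of the cover's front; its underside is level with the hinge axis (94 mm above the ledge when shut). The space before and below it is free: tilted fingertips can reach under it from the front
- cover_lip: the front lip and the skirt of the cover (one solid with the cover). Origin on the hinge axis, at its middle; x runs from the lip to the hinge, along the underside of the plate
- cover_top: the raised panel on top of the cover and of its lip (one solid with the cover). Origin on the hinge axis, at its middle
- rocker (a joint): angle of the rocker switch, rad: 0 off (the half nearer the box's front is raised, the other half is level), 0.32 on (front half pressed down level). It stays where it is left; moving it takes about 3 N at the outer end of the raised half
- rocker_near (a point): point on top of the rocker's raised half (the half towards the box's front), on its middle line, 16 mm out from the pivot line. The rocker is 48 mm long (box x), 40 wide, a shallow V of two 24 mm halves; this point is about 85 mm above the ledge when off, 80 when on. The frame round it is only 73 mm high, so a fingertip can press it fully down
- lamp: bystander: white plastic work lamp with a toggle switch on its base, 75 x 120 mm, 140 mm high. Origin: centre of its underside
- tile_file: bystander: chrome tile file with a black handle, 260 mm long, 25 mm high, lying in front of the box. Origin at its middle on the ledge, x along the file
- tile: bystander: terracotta tile lying flat, 150 x 150 x 12 mm. Origin: centre of its underside
- float: bystander: grey rubber float, 240 x 100 mm, 77 mm high with its handle. Origin: centre of its underside
- tray: bystander: stainless steel tray of white tile spacers, 260 x 180 mm, 28 mm high. Origin: centre of its underside
- tub: bystander: clear plastic tub with a white cap, 84 mm across, 85 mm high. Origin: centre of its underside

How it is judged:
By the outcome, as a careful person would: the job done as asked, in the order asked, and still so for the second after the job is handed in, with the robot touching nothing.
It also fails if it takes over 56 s, if anything falls off the work surface, if the arm or the gripper's body presses on something with over 40 N, if the wrist force passes 120 N, or if a joint passes its speed limit or range.

## Robot

A 6-joint arm with a two-finger parallel gripper is mounted at the origin on the work surface. World frame = base frame: x ahead of the robot, y to its left, z up, the work surface at z = 0. Lengths are in m, angles in rad, forces in N, time in s.
With the tool pointing down it reaches from about 0.25 to 0.775 m from the base axis. Payload 4 kg.
Tool frame: the origin (TCP) lies at the very end of the fingers, on their centre line; the grasp point (between the pads) lies 19 mm behind it; z points along the fingers, y is the line along which they close (so a half turn about z gives the same grasp; the last joint's range is limited). The gripper opens to 94 mm and grips with 3 to 60 N. Pads are 16 mm wide; open, the fingers measure 119 mm over their backs; the gripper's body (75 mm by 177 mm) begins 78 mm behind the grasp point.
Start: joints at [1.164, 0.087, 1.371, -0, 1.684, -0.103], TCP at [0.165, 0.525, 0.206] pointing down, gripper open.
Joint ranges: [-3.1, 3.1], [-0.76, 2.03], [0.27, 2.55], [-1.08, 4.22], [0.17, 2.65], [-2.57, 2.57]. Speed limits (rad/s): [2.79, 2.79, 3.14, 3.14, 3.14, 3.14].

## Interface

Orientations are given as a unit quaternion [x, y, z, w].
In Python, from rig import robot, viewer gives the robot as it stands. The module is installed in compiled form; this text tells all that it offers.
- The arm moves only by the shell command python3 -m crank 'ROWS' [FORCE]. ROWS is JSON, a list of rows, each a list of 3 entries, a list of its own where there are three numbers: the opening, from 0 (shut) to 1 (fully open), then the shift along the tool's x, y, z in m, then the turn about the tool's z in degrees. A call has 1 to 20 rows; each row shifts and turns the commanded pose from where the row before left it, along the tool's axes as they then stand; what a row does not reach is not made up. A row lasts 1/10 s, in which the tool goes at most 50 mm and 8.59 degrees, less where a joint would pass 70% of its speed; a pose out of reach is approached as far as the arm can. A call is refused whole if a number of a shift passes 0.05 or a number of a turn 8.59, either way. A call with a gripper value outside its range is refused whole. The fingers move at their own pace and stop on an object; FORCE is the grip in N (left out, the last holds). Time passes only in rows, so rows that do not move let the fingers close. It gives the time, the measured TCP pose, the force, the opening and the grip force at its end, in the units of the state.
- robot.get_state(): the state, without advancing time (a new reading comes with each control period).
- viewer.read_camera(name): name is "side" or "top" or "wrist"; returns (picture, depth): 480x640x3 uint8, blue, green, red; 480x640 float32, m along the optical axis (not along the pixel's ray), 0 where there is no reading.
- viewer.camera_model(name): a dict with "intrinsics" (3x3 intrinsics, pixels), "cam_to_world" (4x4, takes a point from camera to world coordinates); the wrist camera has in their place "hand_eye" (4x4, takes a point from camera to tool coordinates, whose origin is the TCP and whose axes are the flange's). Camera axes: x right, y down, z forward; pixel columns grow to the right and rows downward; lengths in m; the calibration is good to about 2 mm. A picture is of the moment at which its call begins: read the wrist's pose just before it. camera_model takes no time and is no camera call.
- robot.hand_in(): hands the job in; it is judged then, once.
The state is a dict: "t": time; "qpos": joint angles; "dq": joint speeds; "tau": joint torques, N m; "tool_pos": TCP position; "tool_rot": TCP orientation; "contact_force": force on the tool from outside, world axes, zero at the start; "ft_torque": the same for the moment, N m; "gripper_width": finger opening in m; "grip_force": force on a finger pad.
Only numpy, scipy, OpenCV 4.12 (cv2) and the standard library are available. Lean on these libraries where they do the work, as an engineer would, in place of code of your own. Each camera call takes 0.05 s, during which the arm holds its last target. There are 200 camera calls.

## Working session

There is one attempt and no reset: what is moved stays moved. The work goes in short steps, Python scripts to look and compute and a shell command to move; the robot and the scene stay as the last step left them, time stands still between calls to the robot, and variables do not carry over. Pictures are saved under pics/ and viewed, at most 10 in all, crops included, and the job is handed in when it is done.

```bash
mkdir -p pics; python3 - <<'E'
from rig import robot, viewer
import cv2,numpy as np
s=robot.get_state();print({k:np.round(v,3).tolist() for k,v in s.items()})
for n in("side","top"):
    p,d=viewer.read_camera(n);cv2.imwrite(f"pics/{n}0.png",p);np.savez(f"{n}0.npz",p=p,d=d)
    m=viewer.camera_model(n);print(n,{k:np.round(v,3).tolist() for k,v in m.items()})
print(viewer.camera_model("wrist"))
E
```

```text
{'t': 0.0, 'qpos': [1.164, 0.088, 1.372, -0.0, 1.684, -0.103], 'dq': [0.001, 0.0, -0.002, -0.001, 0.001, -0.0], 'tau': [-0.0, -34.02, -30.242, 0.072, 0.034, -0.0], 'tool_pos': [0.164, 0.524, 0.204], 'tool_rot': [0.151, 0.988, -0.001, -0.0], 'contact_force': [0.586, -0.708, 0.88], 'ft_torque': [-0.036, -0.003, 0.017], 'grip_force': 0.0, 'gripper_width': 0.094}
side {'intrinsics': [[455.885, 0.0, 319.57], [0.0, 455.885, 237.125], [0.0, 0.0, 1.0]], 'cam_to_world': [[0.945, -0.216, 0.244, 0.225], [-0.326, -0.669, 0.668, -0.914], [0.019, -0.711, -0.703, 1.031], [0.0, 0.0, 0.0, 1.0]]}
top {'intrinsics': [[482.824, 0.0, 327.646], [0.0, 482.824, 241.474], [0.0, 0.0, 1.0]], 'cam_to_world': [[0.012, -0.989, 0.15, 0.343], [-1.0, -0.013, -0.006, 0.008], [0.008, -0.149, -0.989, 1.342], [0.0, 0.0, 0.0, 1.0]]}
{'intrinsics': array([[350.27476765,   0.        , 324.78992847],
       [  0.        , 350.27476765, 241.28581129],
       [  0.        ,   0.        ,   1.        ]]), 'hand_eye': array([[ 6.21443885e-04, -9.65750960e-01, -2.59470030e-01,
         7.45204045e-02],
       [ 9.99999761e-01,  6.79094483e-04, -1.32548694e-04,
         6.97799459e-04],
       [ 3.04213694e-04, -2.59469886e-01,  9.65751151e-01,
        -1.78981666e-01],
       [ 0.00000000e+00,  0.00000000e+00,  0.00000000e+00,
         1.00000000e+00]])}
```

View pics/top0.png

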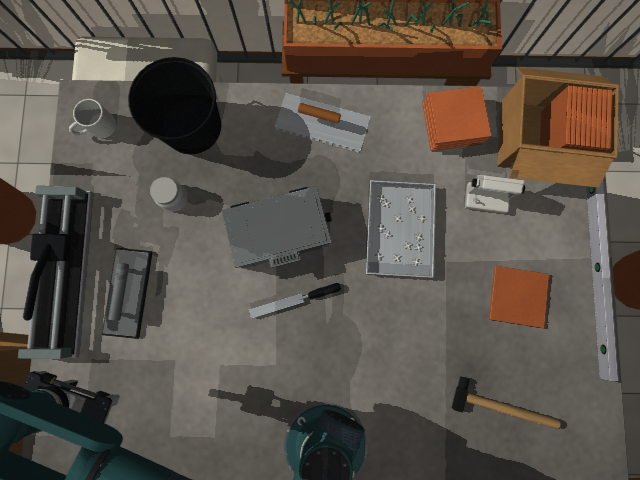

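View pics/side0.png

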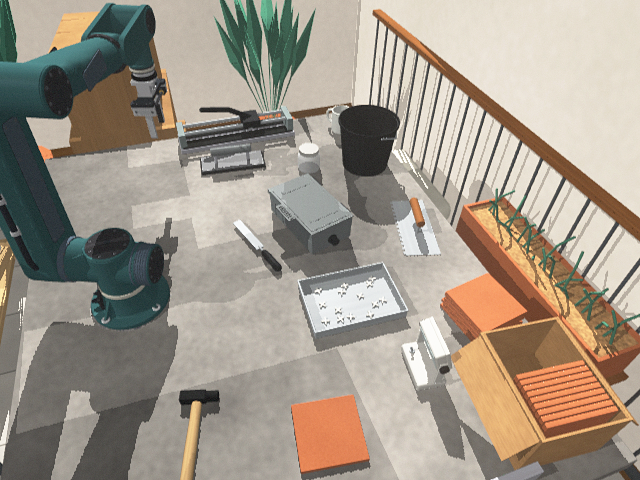

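The box sits at about (278,228) in the top view, with its lip at (285,258) facing the robot. The file lies in front of it at (295,300), the tub is to the left at (168,195) and the tray to the right at (402,228).

```bash
cat > h.py <<'E'
import numpy as np,cv2
from rig import robot,viewer
def pts(d,m):
    K=m["intrinsics"];v,u=np.mgrid[:480,:640]
    return np.stack([(u-K[0,2])/K[0,0]*d,(v-K[1,2])/K[1,1]*d,d],-1)@m["cam_to_world"][:3,:3].T+m["cam_to_world"][:3,3]
E
python3 - <<'E'
from h import *
for n,box in(("top",(215,180,340,275)),("side",(260,165,365,255))):
    f=np.load(n+"0.npz");P=pts(f["d"],viewer.camera_model(n))
    x0,y0,x1,y1=box;Q=P[y0:y1,x0:x1].reshape(-1,3)
    q=Q[(Q[:,2]>.088)&(Q[:,2]<.115)]
    print(n,len(q),np.percentile(q[:,2],[2,50,98]))
    (c,sz,a)=cv2.minAreaRect((q[:,:2]*1000).astype(np.float32));print(c,sz,a)
    # robust box: fit without lip via histogram extents along axes
    for th in [np.deg2rad(a),np.deg2rad(a-90)]:
        X=q[:,:2]@[np.cos(th),np.sin(th)];Y=q[:,:2]@[-np.sin(th),np.cos(th)]
        print(np.rad2deg(th),"X",np.round([X.min(),X.max()],4),"Y",np.round([Y.min(),Y.max()],4))
        lip=Y[X<X.min()+.012];print("lip Y",lip.min(),lip.max(), "n",len(lip))
    if n=="top":
        R=P[280:320,240:350].reshape(-1,3);r=R[R[:,2]>.012];print("file",r.min(0),r.max(0))
        T=P[170:220,140:200].reshape(-1,3);r=T[T[:,2]>.07];print("tub",r.min(0),r.max(0))
E
```

```text
top 6171 [0.0933541  0.09908452 0.10436012]
(562.4259643554688, 133.546142578125) (187.6720428466797, 258.2248840332031) 15.47301959991455
15.473019599914549 X [0.4838 0.6715] Y [-0.1505  0.1078]
lip Y -0.06126744530591117 0.018267067457725057 n 145
-74.52698040008545 X [-0.1078  0.1505] Y [0.4838 0.6715]
lip Y 0.5072223571458078 0.6654155619429678 n 266
file [ 0.3340109  -0.03659129  0.012011  ] [0.42874824 0.21013867 1.3423511 ]
tub [0.34316756 0.00752946 0.07012845] [0.70318503 0.4784085  1.3423511 ]
side 2920 [0.09157308 0.09825804 0.10274979]
(561.0416259765625, 132.675537109375) (188.2146453857422, 266.27679443359375) 15.555139541625977
15.555139541625978 X [0.482  0.6702] Y [-0.1558  0.1105]
lip Y -0.06479908601218909 0.017642011785126414 n 77
-74.44486045837402 X [-0.1105  0.1558] Y [0.482  0.6702]
lip Y 0.5074353155675447 0.662428639369176 n 70
```

```bash
python3 -m crank '[[0,[0,0,0],-8.2],[0,[0,0,0],-8.2],[0,[0,0,0],-8.2],[0,[0,0,0],-8.2],[0,[-0.012,-0.04,0],0],[0,[-0.012,-0.04,0],0],[0,[-0.012,-0.04,0],0],[0,[-0.012,-0.04,0],0],[0,[-0.012,-0.04,0],0],[0,[-0.012,-0.04,0],0],[0,[-0.012,-0.04,0],0],[0,[-0.012,-0.04,0],0],[0,[-0.012,-0.04,0],0],[0,[-0.012,-0.04,0],0],[0,[-0.012,-0.04,0],0],[0,[-0.012,-0.04,0],0],[0,[0,0,0],0],[0,[0,0,0],0]]' 20
cat >> h.py <<'E'
from scipy.spatial.transform import Rotation as Rn
def where():
    s=robot.get_state();p=np.array(s["tool_pos"]);a=np.deg2rad(15.5)
    R=Rn.from_quat(s["tool_rot"]).as_matrix()
    X,Y=p[0]*np.cos(a)+p[1]*np.sin(a),-p[0]*np.sin(a)+p[1]*np.cos(a)
    f=np.array(s["contact_force"])
    print("t",s["t"],"box-frame XYZ mm",np.round([X*1e3,Y*1e3,p[2]*1e3],1),"tilt",np.round(R[:,2],3),"tool y ang",np.round(np.rad2deg(np.arctan2(R[1,1],R[0,1])),1),
     "F ex,ey,z",np.round([f[0]*np.cos(a)+f[1]*np.sin(a),-f[0]*np.sin(a)+f[1]*np.cos(a),f[2]],1))
E
python3 - <<'E'
from h import *
where()
p,d=viewer.read_camera("wrist");cv2.imwrite("pics/w1.png",p)
E
```

```text
t: 1.9
tool_pos: [0.4306, 0.0997, 0.2049]
tool_rot: [-0.133, 0.991, 0.0, -0.001]
contact_force: [-0.5, -0.2, -0.3]
gripper_width: 0.0003
grip_force: 0.0
t 1.9 box-frame XYZ mm [441.6 -19.  204.9] tilt [-0.002  0.001 -1.   ] tool y ang 105.3 F ex,ey,z [-0.5 -0.  -0.3]
```

View pics/w1.png

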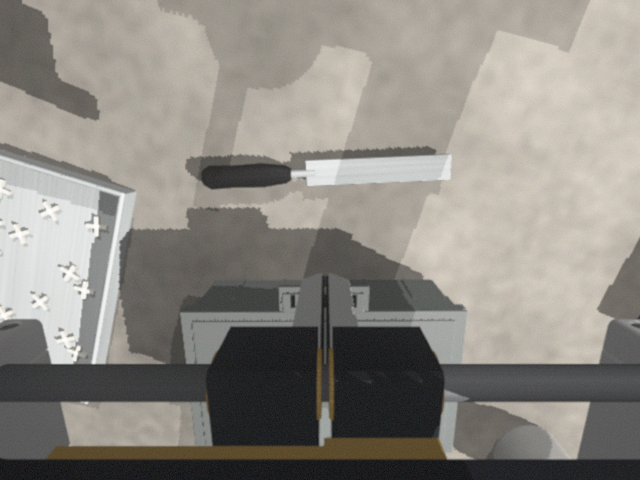

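The wrist view shows the closed fingers at (325,290), centred on the lip (280–368, 300) and square to the box. Next I go down in front of the lip.

```bash
python3 -m crank '[[0,[0,-0.002,0.04],0],[0,[0,0,0.04],0],[0,[0,0,0.037],0],[0,[-0.008,0,0],0],[0,[-0.006,0,0],0],[0,[-0.005,0,0],0],[0,[-0.004,0,0],0],[0,[0,0,0],0],[0,[0,0,0],0]]'; python3 -c "
from h import *
where()"
```

```text
t: 2.85
tool_pos: [0.4543, 0.1046, 0.0896]
tool_rot: [-0.134, 0.991, 0.0, 0.001]
contact_force: [0.2, -0.5, -0.2]
gripper_width: 0.0007
grip_force: 0.0
t 2.85 box-frame XYZ mm [465.8 -20.7  89.6] tilt [ 0.002  0.    -1.   ] tool y ang 105.4 F ex,ey,z [ 0.1 -0.5 -0.2]
```

```bash
python3 -m crank '[[0,[-0.003,0,0],0],[0,[-0.003,0,0],0],[0,[-0.002,0,0],0],[0,[0,0,0],0],[0,[0,0,0],0]]'; python3 -m crank '[[0,[-0.001,0,0],0],[0,[0,0,0],0],[0,[0,0,0],0]]';  python3 -m crank '[[0,[-0.001,0,0],0],[0,[0,0,0],0],[0,[0,0,0],0]]'; python3 -c "
from h import *
where()"
```

```text
t: 3.35
tool_pos: [0.4611, 0.1066, 0.0884]
tool_rot: [-0.134, 0.991, 0.0, -0.0]
contact_force: [-1.0, 0.3, -0.1]
gripper_width: 0.0001
grip_force: 0.0
t: 3.65
tool_pos: [0.4621, 0.1068, 0.0885]
tool_rot: [-0.134, 0.991, 0.0, -0.0]
contact_force: [-0.0, -0.4, -0.0]
gripper_width: 0.0007
grip_force: 0.0
t: 3.95
tool_pos: [0.4623, 0.1069, 0.0884]
tool_rot: [-0.134, 0.991, -0.0, -0.001]
contact_force: [-4.4, -0.9, 2.9]
gripper_width: 0.0007
grip_force: 2.1
t 3.95 box-frame XYZ mm [474.1 -20.5  88.4] tilt [-0.002 -0.    -1.   ] tool y ang 105.4 F ex,ey,z [-4.5  0.4  2.9]
```

Contact is at 4.5 N. Now I lift by friction, in small steps.

```bash
python3 -m crank '[[0,[-0.0005,0,-0.001],0],[0,[0,0,-0.001],0],[0,[0,0,-0.001],0],[0,[0,0,0],0]]'; python3 -m crank '[[0,[0,0,-0.002],0],[0,[0,0,-0.002],0],[0,[0,0,0],0]]'; python3 -c "
from h import *
where()
p,d=viewer.read_camera('wrist');cv2.imwrite('pics/w2.png',p[250:400,160:480])
p,d=viewer.read_camera('side');cv2.imwrite('pics/s2.png',cv2.resize(p[150:270,240:380],None,fx=4,fy=4))"
```

```text
t: 4.35
tool_pos: [0.4624, 0.107, 0.0907]
tool_rot: [-0.134, 0.991, -0.0, -0.002]
contact_force: [-5.1, -1.9, -1.1]
gripper_width: 0.0004
grip_force: 2.8
t: 4.65
tool_pos: [0.4625, 0.107, 0.095]
tool_rot: [-0.134, 0.991, -0.0, -0.001]
contact_force: [-5.3, -2.7, -1.4]
gripper_width: 0.0003
grip_force: 2.9
t 4.65 box-frame XYZ mm [474.3 -20.5  95. ] tilt [-0.003 -0.001 -1.   ] tool y ang 105.4 F ex,ey,z [-5.8 -1.2 -1.4]
```

View pics/s2.png

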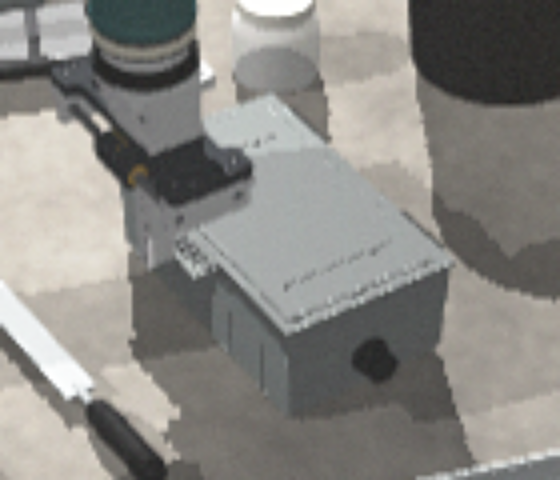

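The side view shows the fingers at the lip (190,250), but I can't tell by eye whether it has lifted. I'll check with depth.

```bash
cat >> h.py <<'E'
def cover():
    p,d=viewer.read_camera("top");P=pts(d,viewer.camera_model("top")).reshape(-1,3);a=np.deg2rad(15.5)
    X=P[:,0]*np.cos(a)+P[:,1]*np.sin(a);Y=-P[:,0]*np.sin(a)+P[:,1]*np.cos(a);Z=P[:,2]
    m=(X>.5)&(X<.66)&(abs(Y+.0215)<.12)&(abs(Y+.0215)>.095)&(Z>.05)&(Z<.3)
    if m.sum()>20:
        k=np.polyfit(X[m],Z[m],1);print("cover slope deg",np.rad2deg(np.arctan(-k[0])),"n",m.sum(),"Zfit at hinge",np.polyval(k,.66))
    b=(abs(Y+.0215)<.135)&(Z>.06)&(Z<.3)&(X>.45)&(X<.85);print("X range",np.percentile(X[b],[1,99]),"Y",np.percentile(Y[b],[1,99]),"Zmax",np.percentile(Z[b],99))
E
python3 -c "
from h import *
cover()"
```

```text
cover slope deg 1.322960260469434 n 886 Zfit at hinge 0.09977870824341231
X range [0.45227429 0.66695479] Y [-0.14871222  0.10529192] Zmax 0.23708736455389062
```

The cover is lifting, so I continue along the arc.

```bash
python3 -m crank '[[0,[-0.0005,0,-0.002],0],[0,[0,0,-0.002],0],[0,[0,0,-0.002],0],[0,[-0.0005,0,-0.002],0],[0,[0,0,-0.002],0],[0,[0,0,-0.002],0],[0,[0,0,0],0]]';  python3 -c "
from h import *
where()
cover()"
```

```text
t: 5.5
tool_pos: [0.4635, 0.1072, 0.1072]
tool_rot: [-0.134, 0.991, -0.0, -0.001]
contact_force: [-6.9, -2.0, -0.6]
gripper_width: 0.0005
grip_force: 3.1
t 5.5 box-frame XYZ mm [475.3 -20.5 107.2] tilt [-0.003 -0.001 -1.   ] tool y ang 105.4 F ex,ey,z [-7.2 -0.1 -0.6]
cover slope deg 4.403777717034679 n 865 Zfit at hinge 0.10055371548402242
X range [0.4521731  0.66700885] Y [-0.14878613  0.10531357] Zmax 0.24972389670455708
```

```bash
python3 -m crank '[[0,[-0.0007,0,-0.002],0],[0,[-0.0005,0,-0.002],0],[0,[-0.0005,0,-0.002],0],[0,[0,0,0],0]]';  python3 -c "
from h import *
where()
cover()"
```

```text
t: 5.95
tool_pos: [0.4642, 0.1075, 0.1129]
tool_rot: [-0.134, 0.991, -0.0, -0.003]
contact_force: [-7.7, -3.0, -0.2]
gripper_width: 0.0001
grip_force: 4.0
t 5.95 box-frame XYZ mm [476.  -20.5 112.9] tilt [-0.005 -0.001 -1.   ] tool y ang 105.4 F ex,ey,z [-8.2 -0.8 -0.2]
cover slope deg 5.5843182047437026 n 834 Zfit at hinge 0.10141400972255506
X range [0.45227575 0.66667137] Y [-0.14880254  0.10533947] Zmax 0.255365911451953
```

```bash
python3 -m crank '[[0,[-0.001,0,-0.001],0],[0,[-0.001,0,-0.001],0],[0,[0,0,0],0]]';  python3 -c "
from h import *
where()
cover()"
```

```text
t: 6.3
tool_pos: [0.4644, 0.1075, 0.1142]
tool_rot: [-0.134, 0.991, -0.001, -0.005]
contact_force: [-9.9, -3.9, 0.6]
gripper_width: 0.0004
grip_force: 5.7
t 6.3 box-frame XYZ mm [476.3 -20.5 114.2] tilt [-0.009 -0.002 -1.   ] tool y ang 105.4 F ex,ey,z [-10.6  -1.1   0.6]
cover slope deg 6.007738888339727 n 821 Zfit at hinge 0.10125487002750581
X range [0.45200859 0.66726335] Y [-0.14883467  0.10525291] Zmax 0.25692507206729354
```

```bash
python3 -m crank '[[0,[0,0,-0.003],0],[0,[-0.0005,0,-0.003],0],[0,[-0.0005,0,-0.003],0],[0,[-0.0006,0,-0.003],0],[0,[-0.0006,0,-0.003],0],[0,[0,0,0],0]]';  python3 -c "
from h import *
where()
cover()"
```

```text
t: 6.95
tool_pos: [0.4675, 0.1084, 0.1301]
tool_rot: [-0.134, 0.991, -0.0, -0.003]
contact_force: [-8.9, -3.5, 0.2]
gripper_width: 0.0008
grip_force: 5.2
t 6.95 box-frame XYZ mm [479.5 -20.5 130.1] tilt [-0.007 -0.002 -1.   ] tool y ang 105.4 F ex,ey,z [-9.5 -1.   0.2]
cover slope deg 8.346219138347834 n 773 Zfit at hinge 0.10393084874278992
X range [0.452542   0.66725507] Y [-0.14887435  0.10548556] Zmax 0.2728254333577642
```

```bash
python3 -m crank '[[0,[-0.0006,0,-0.003],0],[0,[-0.0007,0,-0.003],0],[0,[-0.0008,0,-0.003],0],[0,[-0.0009,0,-0.003],0],[0,[-0.001,0,-0.003],0],[0,[-0.001,0,-0.003],0],[0,[0,0,0],0]]';  python3 -c "
from h import *
where()
cover()
p,d=viewer.read_camera('side');cv2.imwrite('pics/s3.png',cv2.resize(p[130:270,240:380],None,fx=4,fy=4))"
```

```text
t: 7.7
tool_pos: [0.473, 0.1099, 0.1488]
tool_rot: [-0.134, 0.991, -0.0, -0.003]
contact_force: [-8.8, -2.4, 3.2]
gripper_width: 0.0005
grip_force: 5.0
t 7.7 box-frame XYZ mm [485.2 -20.5 148.8] tilt [-0.005 -0.001 -1.   ] tool y ang 105.4 F ex,ey,z [-9.1  0.1  3.2]
cover slope deg 8.990962677541743 n 682 Zfit at hinge 0.10873272495605425
X range [0.45320809 0.6673628 ] Y [-0.14904885  0.10537476] Zmax 0.2916626338941212
```

View pics/s3.png

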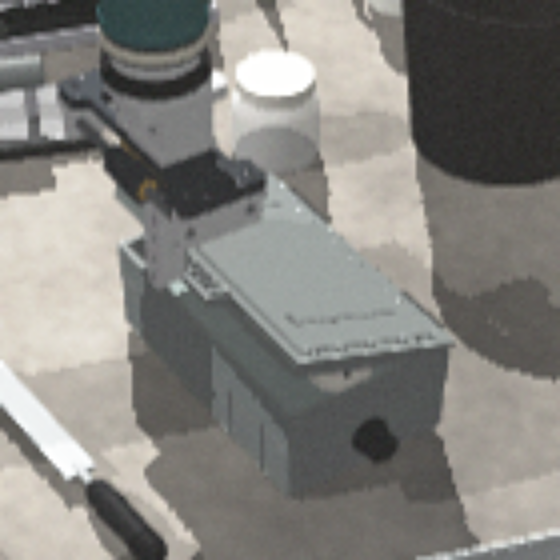

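The cover is clearly up, at about 18°, with the fingertip at the lip edge (175,285). I follow the arc and keep the tip a bit low.

```bash
python3 -m crank '[[0,[-0.001,0,-0.003],0],[0,[-0.0013,0,-0.0035],0],[0,[-0.0015,0,-0.0035],0],[0,[-0.0017,0,-0.0035],0],[0,[-0.002,0,-0.0035],0],[0,[-0.002,0,-0.0035],0],[0,[0,0,0],0]]';  python3 -c "
from h import *
where()"; python3 -m crank '[[0,[-0.002,0,-0.0035],0],[0,[-0.0022,0,-0.0035],0],[0,[-0.0023,0,-0.0035],0],[0,[-0.0025,0,-0.0035],0],[0,[-0.0026,0,-0.0035],0],[0,[-0.0027,0,-0.0035],0],[0,[0,0,0],0]]';  python3 -c "
from h import *
where()
cover()"
```

```text
t: 8.5
tool_pos: [0.4822, 0.1124, 0.1701]
tool_rot: [-0.134, 0.991, -0.0, -0.002]
contact_force: [-10.8, -2.7, 4.2]
gripper_width: 0.0006
grip_force: 5.6
t 8.5 box-frame XYZ mm [494.7 -20.5 170.1] tilt [-0.004 -0.001 -1.   ] tool y ang 105.4 F ex,ey,z [-11.2   0.3   4.2]
t: 9.2
tool_pos: [0.4961, 0.1163, 0.1924]
tool_rot: [-0.134, 0.991, -0.0, -0.002]
contact_force: [-12.1, -2.5, 8.9]
gripper_width: 0.0006
grip_force: 6.6
t 9.2 box-frame XYZ mm [509.1 -20.5 192.4] tilt [-0.003 -0.001 -1.   ] tool y ang 105.4 F ex,ey,z [-12.4   0.8   8.9]
cover slope deg -6.04217501966879 n 565 Zfit at hinge 0.13989082405033032
X range [0.51171841 0.66794717] Y [-0.14978067  0.06390557] Zmax 0.1889301064968406
```

The push is mostly along the cover toward the hinge, so I ease it by moving up.

```bash
python3 -m crank '[[0,[0.0003,0,-0.002],0],[0,[0,0,-0.003],0],[0,[0,0,0],0]]';  python3 -c "
from h import *
where()"; python3 -m crank '[[0,[-0.001,0,-0.003],0],[0,[-0.0015,0,-0.003],0],[0,[-0.002,0,-0.003],0],[0,[0,0,0],0]]';  python3 -c "
from h import *
where()
cover()
p,d=viewer.read_camera('side');cv2.imwrite('pics/s4.png',cv2.resize(p[110:270,220:400],None,fx=3,fy=3))"
```

```text
t: 9.55
tool_pos: [0.4983, 0.1168, 0.1965]
tool_rot: [-0.134, 0.991, 0.0, 0.001]
contact_force: [-4.4, -0.6, 2.4]
gripper_width: 0.0003
grip_force: 2.5
t 9.55 box-frame XYZ mm [511.4 -20.6 196.5] tilt [ 0.003  0.001 -1.   ] tool y ang 105.4 F ex,ey,z [-4.4  0.6  2.4]
t: 9.95
tool_pos: [0.503, 0.1181, 0.2044]
tool_rot: [-0.134, 0.991, 0.0, 0.001]
contact_force: [-1.5, -0.4, -0.7]
gripper_width: 0.0007
grip_force: 0.4
t 9.95 box-frame XYZ mm [516.3 -20.6 204.4] tilt [ 0.002  0.001 -1.   ] tool y ang 105.4 F ex,ey,z [-1.6  0.  -0.7]
cover slope deg -14.97786342165845 n 580 Zfit at hinge 0.1524205696071789
X range [0.51158832 0.66715881] Y [-0.14928308  0.07576902] Zmax 0.19615676490811235
```

View pics/s4.png

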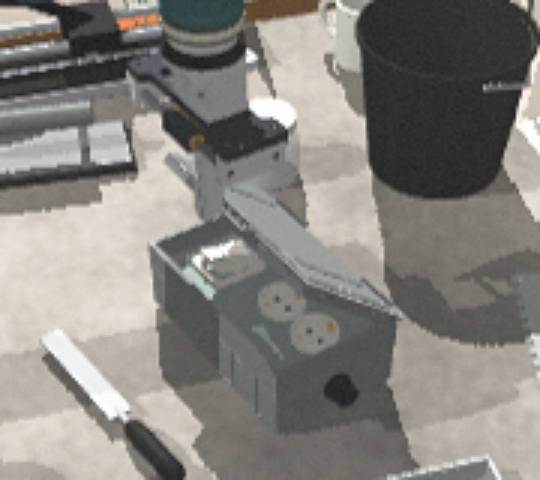

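The cover is at about 40°, with the sockets and switch visible at (225,262), and the force is light. I continue the arc.

```bash
python3 -m crank '[[0,[-0.004,0,-0.004],0],[0,[-0.004,0,-0.004],0],[0,[-0.0043,0,-0.004],0],[0,[-0.0045,0,-0.004],0],[0,[-0.0045,0,-0.004],0],[0,[-0.005,0,-0.0032],0],[0,[-0.005,0,-0.0032],0],[0,[-0.005,0,-0.0032],0],[0,[-0.005,0,-0.0032],0],[0,[-0.005,0,-0.0032],0],[0,[0,0,0],0]]';  python3 -c "
from h import *
where()"; python3 -m crank '[[0,[-0.0055,0,-0.002],0],[0,[-0.0055,0,-0.002],0],[0,[-0.0055,0,-0.002],0],[0,[-0.0055,0,-0.002],0],[0,[-0.0055,0,-0.002],0],[0,[0,0,0],0]]';  python3 -c "
from h import *
where()
cover()
p,d=viewer.read_camera('side');cv2.imwrite('pics/s5.png',cv2.resize(p[80:270,220:400],None,fx=3,fy=3))"
```

```text
t: 11.15
tool_pos: [0.5478, 0.1304, 0.24]
tool_rot: [-0.134, 0.991, 0.0, 0.001]
contact_force: [-1.0, -0.1, 0.7]
gripper_width: 0.0005
grip_force: 0.5
t 11.15 box-frame XYZ mm [562.7 -20.8 240. ] tilt [ 0.001  0.    -1.   ] tool y ang 105.4 F ex,ey,z [-1.   0.1  0.7]
t: 11.75
tool_pos: [0.5741, 0.1377, 0.25]
tool_rot: [-0.134, 0.991, 0.0, 0.0]
contact_force: [-0.7, -1.5, 1.6]
gripper_width: 0.0005
grip_force: 0.3
t 11.75 box-frame XYZ mm [590.  -20.8 250. ] tilt [ 0.001  0.    -1.   ] tool y ang 105.4 F ex,ey,z [-1.1 -1.2  1.6]
cover slope deg -26.788806993774013 n 903 Zfit at hinge 0.12715857929314306
X range [0.51208222 0.65367437] Y [-0.14602043  0.09809731] Zmax 0.23779782216815054
```

View pics/s5.png

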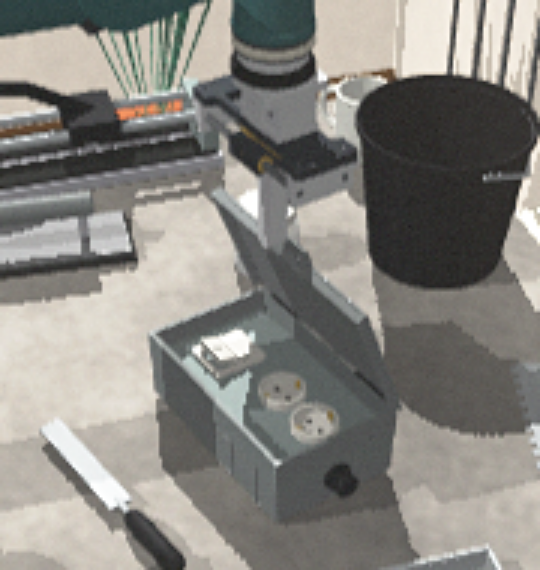

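The cover stands at about 70° with the fingers behind the lip (270,240). I push it past upright.

```bash
python3 -m crank '[[0,[-0.006,0,-0.001],0],[0,[-0.006,0,-0.001],0],[0,[-0.006,0,-0.001],0],[0,[-0.006,0,0],0],[0,[-0.006,0,0],0],[0,[-0.006,0,0],0],[0,[-0.006,0,0],0],[0,[-0.006,0,0],0],[0,[-0.006,0,0],0],[0,[-0.006,0,0],0],[0,[0,0,0],0]]';  python3 -c "
from h import *
where()"; python3 -m crank '[[0,[-0.006,0,0.001],0],[0,[-0.006,0,0.001],0],[0,[-0.006,0,0.001],0],[0,[-0.006,0,0.001],0],[0,[-0.006,0,0.001],0],[0,[-0.005,0,0],0],[0,[0,0,0],0],[0,[0,0,0],0]]';  python3 -c "
from h import *
where()"
```

```text
t: 12.95
tool_pos: [0.6317, 0.1535, 0.2525]
tool_rot: [-0.134, 0.991, 0.0, -0.0]
contact_force: [0.1, 0.1, -0.5]
gripper_width: 0.0003
grip_force: 0.0
t 12.95 box-frame XYZ mm [649.8 -20.9 252.5] tilt [-0.  0. -1.] tool y ang 105.4 F ex,ey,z [ 0.2  0.  -0.5]
t: 13.75
tool_pos: [0.6649, 0.1627, 0.2479]
tool_rot: [-0.134, 0.991, 0.0, -0.0]
contact_force: [0.3, 0.6, 1.1]
gripper_width: 0.0005
grip_force: 0.0
t 13.75 box-frame XYZ mm [684.2 -20.9 247.9] tilt [-0.  0. -1.] tool y ang 105.4 F ex,ey,z [0.4 0.5 1.1]
```

```bash
python3 -m crank '[[0,[0.02,0,0],0],[0,[0.03,0,0],0],[0,[0.03,0,0],0],[0,[0.03,0,0],0],[0,[0.03,0,0],0],[0,[0.03,0,0],0],[0,[0.02,0,0],0],[0,[0.02,0,0],0],[0,[0.02,0,0],0],[0,[0,0,0],0],[0,[0,0,0],0]]';  python3 - <<'E'
from h import *
where()
p,d=viewer.read_camera('side');cv2.imwrite('pics/s6.png',cv2.resize(p[80:270,220:400],None,fx=3,fy=3))
p,d=viewer.read_camera('top');cv2.imwrite('pics/t6.png',cv2.resize(p[150:300,200:400],None,fx=4,fy=4))
P=pts(d,viewer.camera_model('top'));a=np.deg2rad(15.5)
X=P[...,0]*np.cos(a)+P[...,1]*np.sin(a);Y=-P[...,0]*np.sin(a)+P[...,1]*np.cos(a);Z=P[...,2]
m=(X>.5)&(X<.65)&(Y>0)&(Y<.09)&(Z<.088)
w=m&(p.min(-1)>165)&(Z>.068)
(c,sz,an)=cv2.minAreaRect((np.c_[X[w],Y[w]]*1000).astype(np.float32));print("rocker white",c,sz,an,w.sum(),Z[w].min(),Z[w].max())
for x in np.arange(c[0]-30,c[0]+30,6):
    k=m&(abs(X*1e3-x)<3)&(abs(Y*1e3-c[1])<12);print(round(x),np.round(np.median(Z[k])*1e3,1) if k.any() else None,end='; ')
E
```

```text
t: 14.85
tool_pos: [0.4433, 0.1016, 0.2486]
tool_rot: [-0.134, 0.991, 0.0, 0.001]
contact_force: [-0.4, -0.1, 0.6]
gripper_width: 0.0004
grip_force: 0.0
t 14.85 box-frame XYZ mm [454.3 -20.5 248.6] tilt [ 0.002  0.    -1.   ] tool y ang 105.4 F ex,ey,z [-0.4 -0.   0.6]Traceback (most recent call last):
  File "<stdin>", line 9, in <module>
    return umr_minimum(a, axis, None, out, keepdims, initial, where)
ValueError: zero-size array to reduction operation minimum which has no identity
```

View pics/t6.png

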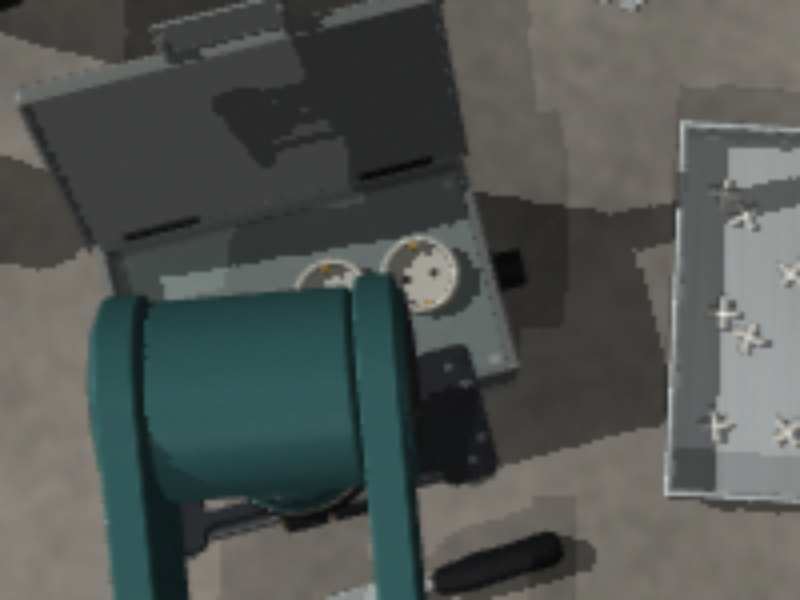

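View pics/s6.png

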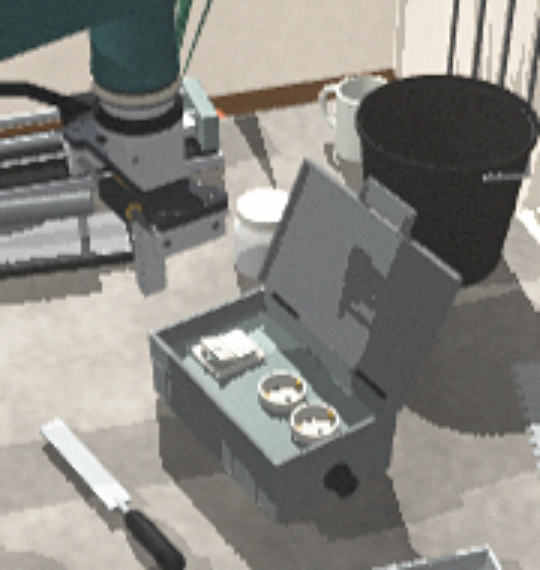

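The cover stays open on its stop, leaning back over (370,230). The switch is visible at (228,350) in the side crop, which is (296,197) in the full picture. I'll measure it with the side camera.

```bash
python3 - <<'E'
from h import *
p,d=viewer.read_camera('side')
P=pts(d,viewer.camera_model('side'));a=np.deg2rad(15.5)
X=P[...,0]*np.cos(a)+P[...,1]*np.sin(a);Y=-P[...,0]*np.sin(a)+P[...,1]*np.cos(a);Z=P[...,2]
m=np.zeros(d.shape,bool);m[183:210,278:312]=True
m&=(X>.5)&(X<.65)&(Y>0)&(Y<.09)
w=m&(p.min(-1)>130)
print(w.sum(),np.percentile(X[w],[2,50,98]),np.percentile(Y[w],[2,50,98]),np.percentile(Z[w],[2,50,98]))
h=m&(Z>.077);print("high",h.sum(),np.percentile(X[h],[2,50,98]),np.percentile(Y[h],[2,50,98]),Z[h].max())
for x in np.arange(.54,.62,.006):
    k=m&(abs(X-x)<.003)&(abs(Y-.046)<.012)
    if k.any(): print(round(x*1e3),k.sum(),np.round(np.median(Z[k])*1e3,1),end='; ')
# whole box rim extents (front rim)
b=(X>.48)&(X<.66)&(abs(Y+.0215)<.14)&(Z>.084)&(Z<.097)
print("\nrim X",np.percentile(X[b],[1,99]),"Y",np.percentile(Y[b],[1,99]))
E
```

```text
367 [0.51704147 0.57910627 0.63318853] [0.00114488 0.04340453 0.08548218] [0.06087682 0.06695825 0.08839742]
high 150 [0.51019984 0.56694271 0.59991819] [0.00663427 0.03751117 0.06455534] 0.09361580260367208
540 11 65.0; 546 11 69.8; 552 12 71.2; 558 14 82.1; 564 13 83.3; 570 10 81.5; 576 5 79.3; 582 10 78.6; 588 10 80.3; 594 9 77.5; 600 7 79.3; 606 2 70.9; 612 3 66.2; 618 8 64.1; 
rim X [0.50953715 0.6596687 ] Y [-0.14946647  0.10420994]
```

The rocker spans X 555–604 mm, is raised at 558–570, and has Y of about 46. Next I move above it and go down.

```bash
python3 -m crank '[[0,[-0.027,0.0167,0],0],[0,[-0.027,0.0167,0],0],[0,[-0.027,0.0167,0],0],[0,[-0.027,0.0167,0],0],[0,[0,0,0.04],0],[0,[0,0,0.04],0],[0,[0,0,0.04],0],[0,[0,0,0.025],0],[0,[0,0,0.006],0],[0,[0,0,0],0],[0,[0,0,0],0]]';  python3 -c "
from h import *
where()"
```

```text
t: 16.1
tool_pos: [0.5309, 0.195, 0.0987]
tool_rot: [-0.134, 0.991, 0.0, 0.001]
contact_force: [-1.2, 0.5, -0.3]
gripper_width: 0.0005
grip_force: 0.0
t 16.1 box-frame XYZ mm [563.7  46.1  98.7] tilt [ 0.003  0.001 -1.   ] tool y ang 105.4 F ex,ey,z [-1.   0.8 -0.3]
```

```bash
python3 -m crank '[[0,[0.002,0,0.004],0],[0,[0,0,0.004],0],[0,[0,0,0.003],0],[0,[0,0,0.002],0],[0,[0,0,0.002],0],[0,[0,0,0.001],0],[0,[0,0,0],0]]';  python3 -c "
from h import *
where()"; python3 -m crank '[[0,[0,0,0.001],0],[0,[0,0,0.001],0],[0,[0,0,0],0]]';  python3 -c "
from h import *
where()"
```

```text
t: 16.8
tool_pos: [0.5272, 0.194, 0.0812]
tool_rot: [-0.134, 0.991, -0.0, -0.0]
contact_force: [-2.3, -1.7, 3.8]
gripper_width: 0.0004
grip_force: 1.7
t 16.8 box-frame XYZ mm [559.9  46.1  81.2] tilt [-0.001 -0.    -1.   ] tool y ang 105.4 F ex,ey,z [-2.7 -1.   3.8]
t: 17.1
tool_pos: [0.5274, 0.1941, 0.0797]
tool_rot: [-0.134, 0.991, -0.0, -0.0]
contact_force: [-4.5, -1.0, 7.0]
gripper_width: 0.0006
grip_force: 3.3
t 17.1 box-frame XYZ mm [560.1  46.1  79.7] tilt [-0. -0. -1.] tool y ang 105.4 F ex,ey,z [-4.6  0.2  7. ]
```

```bash
python3 -m crank '[[0,[0,0,0.001],0],[0,[0,0,0.001],0],[0,[0,0,0],0]]';  python3 -c "
from h import *
where()"; python3 -m crank '[[0,[0,0,0.001],0],[0,[0,0,0],0]]';  python3 -c "
from h import *
where()"
```

```text
t: 17.4
tool_pos: [0.5275, 0.1941, 0.0796]
tool_rot: [-0.134, 0.991, -0.0, 0.0]
contact_force: [-7.3, -2.2, 13.4]
gripper_width: 0.0006
grip_force: 6.7
t 17.4 box-frame XYZ mm [560.2  46.1  79.6] tilt [ 0.001  0.    -1.   ] tool y ang 105.4 F ex,ey,z [-7.7 -0.2 13.4]
t: 17.6
tool_pos: [0.5275, 0.1941, 0.0795]
tool_rot: [-0.134, 0.991, -0.0, 0.001]
contact_force: [-8.4, -2.2, 16.2]
gripper_width: 0.0007
grip_force: 8.3
t 17.6 box-frame XYZ mm [560.2  46.1  79.5] tilt [ 0.001  0.    -1.   ] tool y ang 105.4 F ex,ey,z [-8.7  0.1 16.2]
```

It's hard on its stop at 79.5 mm, so I retreat straight up and check.

```bash
python3 -m crank '[[0,[0,0,-0.005],0],[0,[0,0,-0.02],0],[0,[0,0,-0.04],0],[0,[0,0,-0.04],0],[0,[0,0,-0.04],0],[0,[0.04,0,-0.02],0],[0,[0.04,0,0],0],[0,[0.04,0,0],0],[0,[0,0,0],0],[0,[0,0,0],0]]';  python3 - <<'E'
from h import *
where()
p,d=viewer.read_camera('side');cv2.imwrite('pics/s7.png',cv2.resize(p[80:270,220:400],None,fx=3,fy=3))
P=pts(d,viewer.camera_model('side'));a=np.deg2rad(15.5)
X=P[...,0]*np.cos(a)+P[...,1]*np.sin(a);Y=-P[...,0]*np.sin(a)+P[...,1]*np.cos(a);Z=P[...,2]
for x in np.arange(.54,.62,.006):
    k=(abs(X-x)<.003)&(abs(Y-.046)<.012)&(Z<.1)
    if k.any(): print(round(x*1e3),np.round(np.median(Z[k])*1e3,1),end='; ')
b=(X>.48)&(X<.66)&(abs(Y+.0215)<.14)&(Z>.084)&(Z<.097)
print("\nrim X",np.percentile(X[b],[1,99]),"Y",np.percentile(Y[b],[1,99]))
E
```

```text
t: 18.6
tool_pos: [0.4123, 0.1624, 0.241]
tool_rot: [-0.134, 0.991, 0.0, 0.001]
contact_force: [-0.4, -0.3, 0.0]
gripper_width: 0.0001
grip_force: 0.0
t 18.6 box-frame XYZ mm [440.7  46.4 241. ] tilt [ 0.003  0.001 -1.   ] tool y ang 105.4 F ex,ey,z [-0.5 -0.2  0. ]
540 65.5; 546 65.9; 552 75.4; 558 77.7; 564 79.4; 570 78.1; 576 78.3; 582 79.3; 588 83.6; 594 83.3; 600 79.2; 606 70.2; 612 65.7; 618 66.3; 
rim X [0.5101441  0.65974506] Y [-0.14908012  0.10378045]
```

View pics/s7.png

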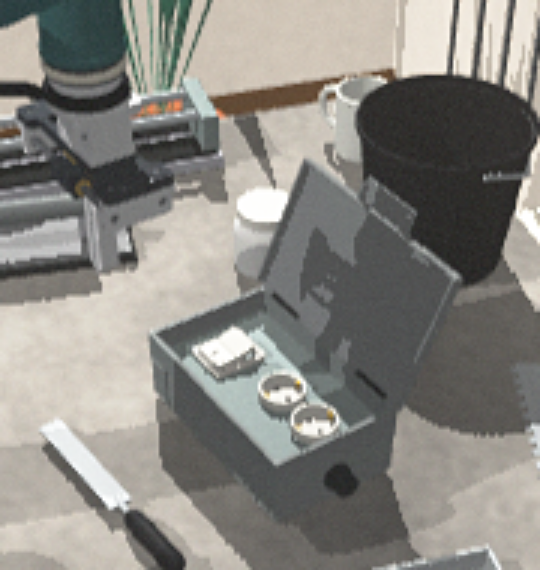

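The front half of the rocker (228,350) is now level and the back half is raised. The cover is open on its stop, the box has not moved, and the robot is clear.

```bash
python3 -c "
from rig import robot
print(robot.hand_in())"
```

```text
the job is handed in; nothing more can be done
None
```

The power box is on and the job is handed in after about 19 s: the cover rests open on its stop, the front half of the rocker is pressed level, and the box did not measurably move.

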